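# Slide the indicator stand to the measuring mark

## Robot

A 6-joint arm with a two-finger parallel gripper is mounted at the origin on the work surface. World frame = base frame: x ahead of the robot, y to its left, z up, the work surface at z = 0. Lengths are in m, angles in rad, forces in N, time in s.
With the tool pointing down it reaches from about 0.4 to 0.825 m from the base axis. Payload 7 kg.
Tool frame: the origin (TCP) lies at the centre of the arm's flange, where the gripper is bolted on; the fingertips stand 178 mm ahead of it and the grasp point (between the pads) lies 159 mm ahead of it; z points along the fingers, y is the direction in which the jaws open and shut (so a half turn about z gives the same grasp; the last joint's range is limited). The gripper opens to 88 mm and grips with 3 to 60 N. Pads are 19 mm wide; open, the fingers measure 130 mm over their backs; the gripper's body (78 mm by 193 mm) begins 47 mm behind the grasp point.
Start: joints at [1.51, 0.359, 0.012, 0, -1.224, -0.288], TCP at [0.231, 0.634, 0.405] pointing down, gripper open.
Joint ranges: [-3.07, 3.07], [-1.43, 2.12], [-1.02, 1.25], [-3.03, 1.67], [-3.05, -0], [-3.03, 3.03]. Speed limits (rad/s): [2.39, 2.39, 3.01, 3.14, 3.14, 3.14].

## Interface

Orientations are given as [roll, pitch, yaw] about the fixed x, y, z axes, in that order (R = Rz(yaw) Ry(pitch) Rx(roll)).
In Python, from station import * gives the robot as it stands.
- The arm moves only by the tool send_rows, never from a script. Its argument "motion" is a list of rows, each an object with "offset": the shift along the tool's x, y, z in cm, a list of three; "turn": the turn about the tool's z in degrees. In form: [{"offset": [x, y, z], "turn": turn}, ...]. A call has 1 to 8 rows; each row is the pose to reach, as a shift and turn from the pose commanded when the call began, along the tool's axes at that moment; what a row does not reach only later rows make up. A row lasts 1/10 s, in which the tool goes at most 50 mm and 8.59 degrees, less where a joint would pass 70% of its speed; a pose out of reach is approached as far as the arm can. A call with a gripper value outside its range is refused whole. "hand" is the opening, from -1 (shut) to 1 (fully open), set as the call begins (left out, the last holds). The fingers move at their own pace and stop on an object; "squeeze" is the grip in N (left out, the last holds). Time passes only in rows, so rows that repeat a pose let the fingers close. It gives the time, the measured TCP pose, the force and the opening at its end, in the units of the state.
- get_state(): the state, without advancing time (a new reading comes with each control period).
- grab_frame(name): name is "scene" or "top"; returns a dict with "frame" (480x640x3 uint8, blue, green, red), "range_z" (480x640 float32, m along the optical axis (not along the pixel's ray), 0 where there is no reading), "vertical_fov" (degrees; the focal length in pixels is half the picture's height over the tangent of half this angle, whatever the lens; pixels are square), "cx", "cy" (the principal point, pixels), "cam_to_world" (4x4, takes a point from camera to world coordinates). Camera axes: x right, y up, looking along -z (the intrinsics and any distortion apply to the point x, -y, -z); pixel columns grow to the right and rows downward; lengths in m; the calibration is good to about 2 mm. A picture is of the moment at which its call begins.
- job_done(): hands the job in, once; it reports no verdict.
The state is a dict: "t": time; "q": joint angles; "qd": joint speeds; "joint_efforts": joint torques, N m; "eef_pos": TCP position; "ee_rot": TCP orientation; "force": force on the tool from outside, world axes, zero at the start; "moment": the same for the moment, N m; "width": finger opening in m.
Only numpy, scipy, OpenCV 4.12 (cv2) and the standard library are available. Lean on these libraries where they do the work, as an engineer would, in place of code of your own. Each camera call takes 0.05 s, during which the arm holds its last target. There are 200 camera calls.

## Task

On the granite surface plate, slide the dial indicator stand with the blue base over to the empty place marked with a yellow ring, so that it stands upright and centred on the ring. Slide it: keep it down on the granite and upright all the way, never lift it. Leave the stand with the red base where it is.

Things in the scene. Friction and masses are not known exactly. Their poses are not given: they have to be found in the camera images.
- blue_stand_center (a point): Stand to be moved: blue base and cap, loose, 0.45 to 0.85 kg, 100 mm tall. Round base 80 mm across, 20 high; on its axis a bare pale aluminium column 28 mm across up to the top. A dial sticks out along the stand's +x, to 68 mm from the axis, its top 47 mm above the granite; above that the column is free all round. Point: on the column's axis, half-way up, 50 mm above the granite; z is up.
- goal_ring (a point): Flat yellow ring (108 mm outside, 90 inside) with a small cross in its middle, on the fixed granite plate (310 x 450 mm, its top level, 50 mm above the table). Point: the ring's centre, at the granite's top face; z is up. Empty at the start; the straight way to it from the blue stand is free.
- red_stand_center (a point): The other stand, to be left alone: red base and red cap, loose, otherwise of the same shape and size as the blue one. Point: on its column's axis, 50 mm above the granite; z is up. Both stands start on white rings; the three rings are at least 150 mm apart.
There are look-alikes about, which are no part of the job. Of the things like the part that bears blue_stand_center, leave any that is turquoise; of the rest the larger one is meant.

How it is judged:
By the outcome, as a careful person would: the job done as asked, in the order asked, and still so for the second after the job is handed in, with the robot touching nothing.
It also fails if it takes over 38 s, if anything falls off the work surface, if the arm or the gripper's body presses on something with over 40 N, if the wrist force passes 120 N, or if a joint passes its speed limit or range.

## Working session

There is one attempt and no reset: what is moved stays moved. The work goes in short steps, Python scripts to look and compute and a tool call to move; the robot and the scene stay as the last step left them, time stands still between calls to the robot, and variables do not carry over. Pictures are saved under pics/ and viewed, about 8 in all and at most 12, crops included, and the job is handed in when it is done.

Besides the shell and the picture viewer there is one more tool, called after ">>>" as name([rows], argument=value, ...), one row to a line, values as JSON. send_rows: Moves the arm, as the interface text tells. Its arguments: {"type":"object","properties":{"motion":{"type":"array"},"hand":{"type":"number"},"squeeze":{"type":"number"}},"required":["motion"]}

```bash
mkdir -p pics; cat > h.py <<'E'
from station import *
import numpy as np, cv2
def shot(n):
    d=grab_frame(n); return d
def cloud(d):
    f=240/np.tan(np.radians(d["vertical_fov"])/2)
    v,u=np.mgrid[:480,:640]; z=d["range_z"]
    P=np.stack([(u-d["cx"])/f*z,-(v-d["cy"])/f*z,-z,np.ones_like(z)],-1)
    return (P@np.array(d["cam_to_world"]).T)[...,:3]
E
python3 - <<'E'
from h import *
for n in("scene","top"):
    d=shot(n); cv2.imwrite(f"pics/{n}0.png",d["frame"]); np.savez(f"{n}0.npz",**d)
    print(n,{k:v for k,v in d.items() if k not in("frame","range_z")}, (d["range_z"]>0).mean())
print(get_state())
E
```

```text
scene {'vertical_fov': 51.15548015407412, 'cx': 313.1587663404903, 'cy': 248.73601786254488, 'cam_to_world': array([[-0.4580648 , -0.76059787,  0.46007339,  0.99635228],
       [ 0.88891758, -0.39279855,  0.23565829,  0.25409365],
       [ 0.00147497,  0.51691409,  0.85603601,  0.7898639 ],
       [ 0.        ,  0.        ,  0.        ,  1.        ]])} 0.99615234375
top {'vertical_fov': 46.78800711943906, 'cx': 325.4915375786767, 'cy': 246.3735663790667, 'cam_to_world': array([[ 0.00422094,  0.98626934, -0.16509082,  0.48305746],
       [-0.99984726,  0.00136246, -0.01742402,  0.05543471],
       [-0.01695985,  0.16513915,  0.98612445,  0.90765536],
       [ 0.        ,  0.        ,  0.        ,  1.        ]])} 0.996044921875
{'t': 0.1, 'q': array([ 1.51008752e+00,  3.59316207e-01,  1.11430848e-02, -3.05059273e-04,
       -1.22410176e+00, -2.88087942e-01]), 'qd': array([-0.00076665, -0.00125887,  0.0021891 ,  0.00093948, -0.00055005,
       -0.00020862]), 'joint_efforts': array([-1.25158884e-03, -5.84165275e+01,  2.93747038e+01,  7.01547101e+00,
        1.00797607e-02, -5.36841083e-05]), 'eef_pos': array([0.2306445 , 0.63418518, 0.40381297]), 'ee_rot': array([ 3.14009355e+00, -1.45152108e-04, -3.48900505e-01]), 'force': array([-0.34563477,  0.10536007, -0.25951955]), 'moment': array([ 0.02654071,  0.02960953, -0.00990892]), 'width': 0.08754068332611767}
```

View pics/scene0.png

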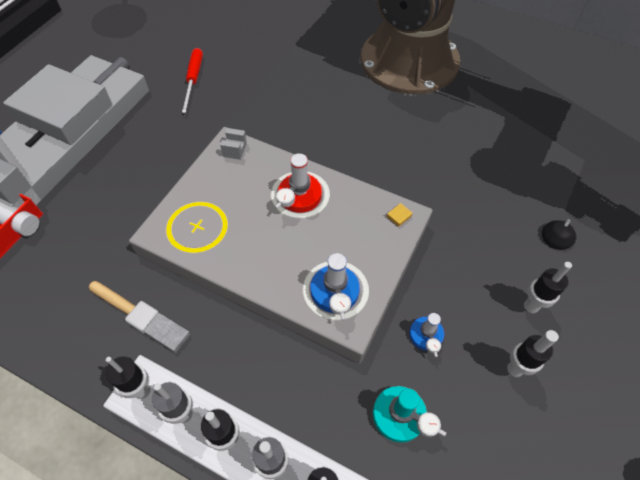

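View pics/top0.png

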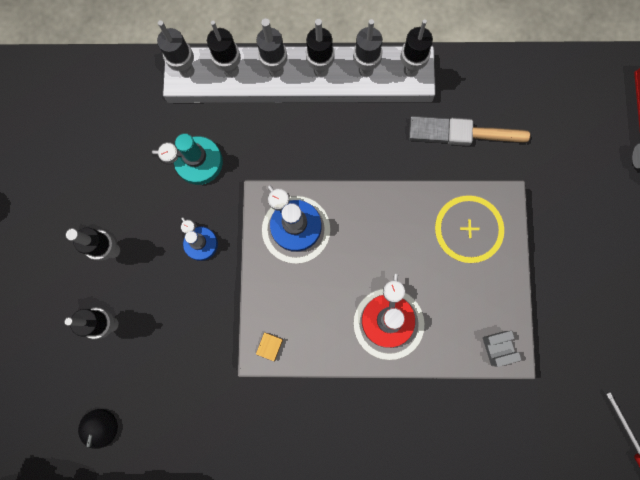

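The scene view shows these candidates:
- large blue stand on the granite, scene (336,285), top (296,222)
- small blue stand on the table, scene (428,332), top (200,242)
- turquoise stand, scene (400,412), top (196,158)

The larger, non-turquoise one on the granite, on a white ring, is the one meant. The goal ring is at scene (197,226), top (470,229), and the red stand at top (390,320).

```bash
cat > m.py <<'E'
from h import *
def circ(p):
    A=np.c_[2*p,np.ones(len(p))]; s=np.linalg.lstsq(A,(p**2).sum(1),rcond=None)[0]
    return s[:2],np.sqrt(s[2]+s[:2]@s[:2])
def measure(n,d):
    C=cloud(d); h=cv2.cvtColor(d["frame"],cv2.COLOR_BGR2HSV); H,S,V=[h[...,i].astype(int) for i in range(3)]
    g=(C[...,0]>.2)&(C[...,0]<.9)&(abs(C[...,1])<.5)
    bl=g&(abs(H-112)<9)&(S>150)&(V>60)
    ye=g&(abs(H-29)<4)&(S>150)&(V>120)&(C[...,2]<.06)
    k,L,st,ce=cv2.connectedComponentsWithStats(bl.astype(np.uint8))
    i=1+np.argmax(st[1:,4]); P=C[L==i]
    print(n,"blue n",len(P),"z med",np.median(P[:,2]),"px",ce[i])
    P=P[abs(P[:,2]-.07)<.004]; hull=cv2.convexHull(P[:,:2].astype(np.float32))[:,0]
    b,r=cv2.minEnclosingCircle(P[:,:2].astype(np.float32)); print(" base enclosing",b,r)
    b=np.array(b); R=np.linalg.norm(C[...,:2]-b,axis=-1)
    m=(R<.09)&(C[...,2]>.143); T=C[m]; print(" top",len(T),"z",np.median(T[:,2]),np.median(T,0)[:2],cv2.minEnclosingCircle(T[:,:2].astype(np.float32)))
    m=(R<.09)&(C[...,2]>.105)&(C[...,2]<.143); 
    T=C[m]; 
    if len(T)>20: print(" column side circ",len(T),circ(T[:,:2].astype(float)))
    m=(R<.085)&(R>.022)&(C[...,2]>.078)&(C[...,2]<.105); D=C[m]; print(" dial mean",D.mean(0),"max z",D[:,2].max(),"ang",np.degrees(np.arctan2(*(D.mean(0)[:2]-b)[::-1])))
    k,L,st,ce=cv2.connectedComponentsWithStats(cv2.dilate(ye.astype(np.uint8),np.ones((25,25))))
    i=1+np.argmax(st[1:,4]); Y=C[ye&(L==i)]
    y=cv2.minEnclosingCircle(Y[:,:2].astype(np.float32)); c=np.array(y[0]); rr=np.linalg.norm(Y[:,:2]-c,axis=1)
    print(" ring enclosing",y,"z",np.median(Y[:,2]),"fit",circ(Y[rr>.04][:,:2].astype(float)),"cross",np.median(Y[rr<.025],0), len(Y))
    return b,c
E
python3 - <<'E'
from m import *
for n in("scene","top"): d=dict(np.load(n+"0.npz")); measure(n,d)
a=cv2.imread("pics/scene0.png")[220:370,280:480]; b=cv2.imread("pics/top0.png")[120:300,140:350]
a=cv2.resize(a,(400,300),interpolation=3);b=cv2.resize(b,(350,300),interpolation=3)
cv2.imwrite("pics/crop.png",np.hstack([a,b]))
E
```

```text
scene blue n 565 z med 0.07009341403677893 px [320.43716814 290.41769912]
 base enclosing (0.6620341539382935, 0.10711824893951416) 0.03666679933667183
 top 279 z 0.1500516903432474 [0.65635142 0.11907941] ((0.6550465226173401, 0.11896248906850815), 0.014524450525641441)
 column side circ 208 (array([0.65456023, 0.11844998]), np.float64(0.013377363009780843))
 dial mean [0.6844042  0.14176196 0.09551348] max z 0.10435599002759421 ang 57.14896964135766
 ring enclosing ((0.6520664095878601, -0.153783917427063), 0.054340776056051254) z 0.050928664365045284 fit (array([ 0.65204488, -0.1541624 ]), np.float64(0.04952937120490112)) cross [ 0.65261787 -0.15412117  0.05191512] 711
top blue n 1329 z med 0.06956258352610889 px [296.89766742 229.00526712]
 base enclosing (0.6574973464012146, 0.11747360229492188) 0.039841268211603165
 top 322 z 0.14928505595392094 [0.65716928 0.11739632] ((0.657547116279602, 0.11748968809843063), 0.01459215022623539)
 column side circ 98 (array([0.65788153, 0.11751231]), np.float64(0.013707809954384564))
 dial mean [0.69226298 0.14265176 0.09546906] max z 0.10018919183994068 ang 35.913020189775274
 ring enclosing ((0.6556956768035889, -0.1547902375459671), 0.05398444086313248) z 0.050689615295858026 fit (array([ 0.65542009, -0.15484348]), np.float64(0.0494917163792124)) cross [ 0.65546841 -0.15493504  0.05163288] 1043
```

View pics/crop.png

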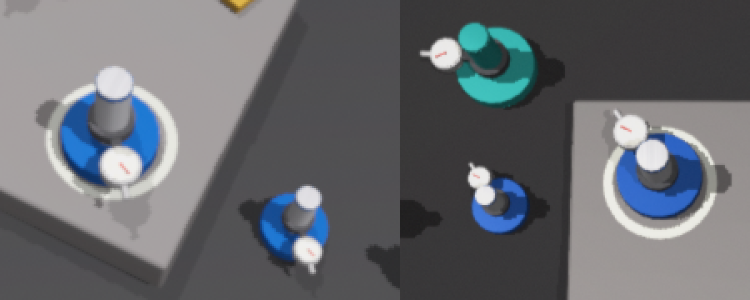

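The crop confirms it: the large blue stand on the granite, dial toward upper-left in the top view, with the small blue and turquoise look-alikes off the plate. The two views agree to about 3 mm. Blue axis is at about (0.656, 0.118), top at z 0.150. The ring is at about (0.654, -0.1545), z 0.051. The slide is therefore about (-2, -273) mm. I'll grip the free column with the jaws along y.

>>> send_rows([
  {"offset": [4, 2.4, 0], "turn": -4},
  {"offset": [8, 4.8, 0], "turn": -8},
  {"offset": [12, 7.2, 0], "turn": -12},
  {"offset": [16, 9.6, 0], "turn": -16},
  {"offset": [20, 12, 0], "turn": -20},
  {"offset": [24, 14.4, 0], "turn": -20},
  {"offset": [28, 16.8, 0], "turn": -20},
  {"offset": [28, 16.8, 0], "turn": -20},
], hand=1)

```text
t: 0.9
eef_pos: [0.4387, 0.3769, 0.4045]
ee_rot: [3.141, 0.0, -0.004]
force: [-1.0, 0.1, 0.5]
width: 0.0874
```

>>> send_rows([
  {"offset": [3.1, 3.7, 0], "turn": 0},
  {"offset": [6.2, 7.4, 0], "turn": 0},
  {"offset": [9.3, 11.1, 0], "turn": 0},
  {"offset": [12.4, 14.8, 0], "turn": 0},
  {"offset": [15.5, 18.5, 0], "turn": 0},
  {"offset": [18.6, 22.2, 0], "turn": 0},
  {"offset": [21.8, 25.9, 0], "turn": 0},
  {"offset": [21.8, 25.9, 0], "turn": 0},
])

```text
t: 1.7
eef_pos: [0.6571, 0.1178, 0.4032]
ee_rot: [3.14, 0.001, -0.004]
force: [-0.2, 0.0, -1.5]
width: 0.0876
```

>>> send_rows([
  {"offset": [0, 0, 0], "turn": 0},
  {"offset": [0, 0, 0], "turn": 0},
])

```text
t: 1.9
eef_pos: [0.6542, 0.1223, 0.4043]
ee_rot: [3.141, 0.001, 0.0]
force: [-0.7, -0.2, -0.8]
width: 0.0875
```

```bash
python3 - <<'E'
from h import *
for i in range(6):
    d=shot("scene" if i%2 else "top"); s=get_state(); print(s["t"],s["eef_pos"],s["ee_rot"],s["force"],np.abs(s["qd"]).max())
    if i<2: cv2.imwrite(f"pics/over{i}.png",d["frame"])
    C=cloud(d); m=(C[...,2]>.22)&(C[...,2]<.26)&(np.linalg.norm(C[...,:2]-[.656,.118],axis=-1)<.09)
    P=C[m]; print(len(P),P[:,2].min(),P.min(0)[:2],P.max(0)[:2],(P.min(0)+P.max(0))[:2]/2)
E
```

```text
1.95 [0.65397773 0.12270699 0.40457421] [-3.14156239e+00  3.11832218e-04  1.31326432e-03] [0.67872679 0.15852358 0.41531065] 0.010689269882869756
31 0.22796197603269552 [0.64542435 0.07742743] [0.65395293 0.17580535] [0.64968864 0.12661639]
2.0 [0.6539101  0.12294063 0.40481709] [-3.14142717e+00 -6.69076759e-05  1.81024672e-03] [ 0.37749091 -0.66227107  0.29537884] 0.004744182795067322
337 0.22684544490806502 [0.64386219 0.06139027] [0.66533266 0.18242433] [0.65459742 0.1219073 ]
2.05 [0.65388959 0.12298508 0.40490094] [-3.14139276e+00 -1.79626691e-04  1.98912249e-03] [ 0.53253214  1.01053221 -0.22923131] 0.0014601422867690477
31 0.22694881328995908 [0.64496847 0.07752363] [0.65506139 0.1769853 ] [0.65001493 0.12725447]
2.1 [0.65392334 0.12294771 0.40502053] [-3.14132312e+00 -3.69160376e-04  2.00363312e-03] [-0.54184033 -0.44060428  0.04589176] 0.0023187601845611754
338 0.22527866987943457 [0.64452089 0.06066694] [0.66550523 0.18239493] [0.65501306 0.12153093]
2.15 [0.65400606 0.12284608 0.40500969] [-3.14132414e+00 -3.95942421e-04  1.87439865e-03] [-0.33686565  0.41251214  0.0666423 ] 0.00293160131394827
30 0.23288871794096178 [0.64536601 0.07738835] [0.65328409 0.1769285 ] [0.64932505 0.12715843]
2.2 [0.65406799 0.12270202 0.40497612] [-3.14135316e+00 -3.57069607e-04  1.66411543e-03] [ 0.72673063 -0.4309598   1.75344635] 0.004933611803971996
335 0.22678606510664023 [0.64433136 0.06115099] [0.66550596 0.18277054] [0.65491866 0.12196076]
```

View pics/over1.png

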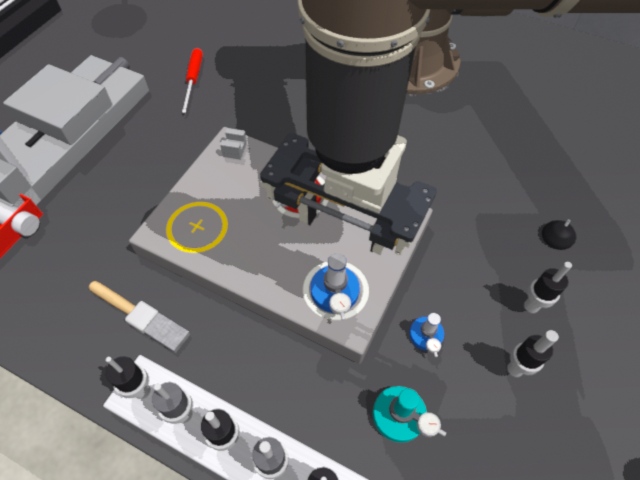

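The settled scene view shows the open jaws straddling the blue column from behind and above. The red stand and the ring are clear. I need about +1 mm in x and -4 mm in y, then I can go down.

>>> send_rows([
  {"offset": [0.1, 0.4, 2], "turn": 0},
  {"offset": [0.1, 0.4, 4], "turn": 0},
  {"offset": [0.1, 0.4, 6], "turn": 0},
  {"offset": [0.1, 0.4, 8], "turn": 0},
  {"offset": [0.1, 0.4, 10], "turn": 0},
  {"offset": [0.1, 0.4, 11], "turn": 0},
  {"offset": [0.1, 0.4, 11], "turn": 0},
  {"offset": [0.1, 0.4, 11], "turn": 0},
])

```text
t: 3.0
eef_pos: [0.6558, 0.1181, 0.2955]
ee_rot: [-3.142, -0.001, 0.001]
force: [0.0, 0.1, 0.7]
width: 0.0874
```

>>> send_rows([
  {"offset": [0, 0, 0], "turn": 0},
  {"offset": [0, 0, 0], "turn": 0},
  {"offset": [0, 0, 0], "turn": 0},
  {"offset": [0, 0, 0], "turn": 0},
])

```text
t: 3.4
eef_pos: [0.6555, 0.1178, 0.2951]
ee_rot: [-3.141, -0.001, 0.0]
force: [0.3, -0.0, -0.2]
width: 0.0878
```

```bash
python3 - <<'E'
from h import *
d=shot("scene"); s=get_state(); print(s["t"],s["eef_pos"],s["ee_rot"],s["force"])
C=cloud(d); r=np.linalg.norm(C[...,:2]-[.656,.118],axis=-1)
P=C[(r<.09)&(C[...,2]>.125)&(C[...,2]<.152)&(r>.025)]; print(P.min(0),P.max(0))
Q=C[(r<.02)&(C[...,2]>.10)&(C[...,2]<.145)]; print(Q.min(0),Q.max(0))
cv2.imwrite("pics/low.png",cv2.resize(d["frame"][180:330,230:430],(800,600)))
E
```

```text
3.45 [0.65550477 0.11779575 0.29497271] [-3.14141276e+00 -3.99286095e-04  2.47068555e-04] [-0.40268309  0.40476187 -0.16851222]
[0.64675648 0.05814507 0.12519378] [0.66707717 0.17701758 0.15181603]
[0.64916189 0.10456306 0.10045935] [0.66908651 0.13243433 0.14455379]
```

View pics/low.png

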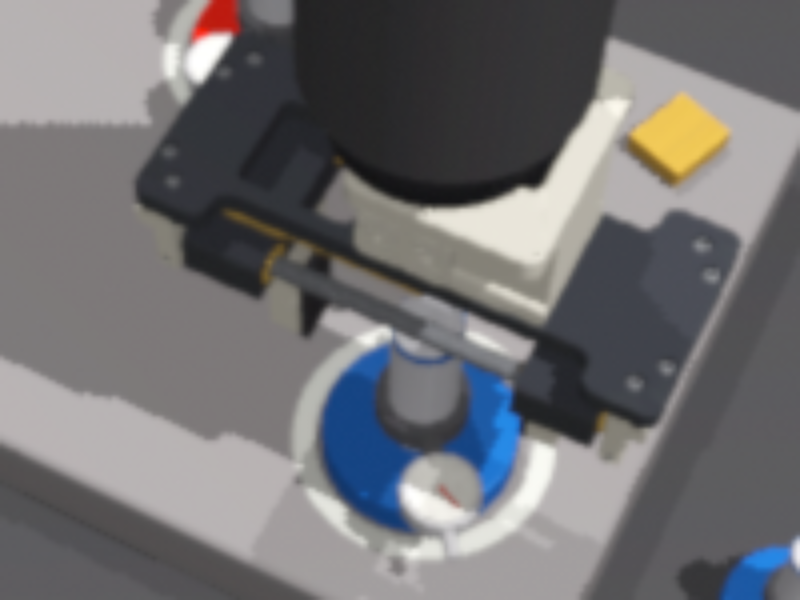

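The crop shows the column centred between the open jaws, with the dial below and in front, clear of the fingers. Go 1 cm lower, then grip gently.

>>> send_rows([
  {"offset": [0, 0, 0.5], "turn": 0},
  {"offset": [0, 0, 1.0], "turn": 0},
  {"offset": [0, 0, 1.0], "turn": 0},
  {"offset": [0, 0, 1.0], "turn": 0},
])

```text
t: 3.85
eef_pos: [0.6555, 0.1178, 0.2842]
ee_rot: [3.141, 0.001, 0.0]
force: [-0.0, -0.4, -0.0]
width: 0.0876
```

>>> send_rows([
  {"offset": [0, 0, 0], "turn": 0},
  {"offset": [0, 0, 0], "turn": 0},
  {"offset": [0, 0, 0], "turn": 0},
  {"offset": [0, 0, 0], "turn": 0},
  {"offset": [0, 0, 0], "turn": 0},
  {"offset": [0, 0, 0], "turn": 0},
  {"offset": [0, 0, 0], "turn": 0},
  {"offset": [0, 0, 0], "turn": 0},
], hand=-1, squeeze=10)

```text
t: 4.65
eef_pos: [0.6555, 0.1178, 0.2847]
ee_rot: [-3.141, -0.0, 0.0]
force: [-1.6, 5.6, 3.9]
width: 0.0287
```

>>> send_rows([
  {"offset": [0, 0, 0.05], "turn": 0},
  {"offset": [0, 0, 0.1], "turn": 0},
  {"offset": [0, 0, 0.1], "turn": 0},
  {"offset": [0, 0, 0.1], "turn": 0},
])

```text
t: 5.05
eef_pos: [0.6556, 0.1182, 0.2846]
ee_rot: [-3.141, -0.001, 0.001]
force: [-3.1, 2.6, 4.8]
width: 0.0279
```

>>> send_rows([
  {"offset": [0, 0.3, 0], "turn": 0},
  {"offset": [0, 0.8, 0], "turn": 0},
  {"offset": [0, 1.4, 0], "turn": 0},
  {"offset": [0, 2.0, 0], "turn": 0},
  {"offset": [0, 2.6, 0], "turn": 0},
  {"offset": [0, 3.2, 0], "turn": 0},
  {"offset": [0, 3.6, 0], "turn": 0},
  {"offset": [0, 4, 0], "turn": 0},
])

```text
t: 5.85
eef_pos: [0.6563, 0.0788, 0.2845]
ee_rot: [-3.14, -0.003, 0.001]
force: [2.1, 8.0, 10.5]
width: 0.0281
```

```bash
python3 - <<'E'
from m import *
d=shot("scene"); s=get_state(); print(s["t"],s["eef_pos"],s["ee_rot"],s["force"],s["width"])
measure("scene",d)
cv2.imwrite("pics/slide.png",cv2.resize(d["frame"][180:330,200:400],(800,600)))
E
```

```text
5.9 [0.65620963 0.07809245 0.28448978] [-3.14017781e+00 -2.82953906e-03  6.31440499e-04] [5.01125397 1.98854782 3.50476383] 0.02774934578494018
scene blue n 465 z med 0.07012821912547618 px [297.71827957 282.48387097]
 base enclosing (0.6722965240478516, 0.0632583424448967) 0.032017387449741364
 top 28299 z 0.4685233312957675 [0.6864832  0.10135683] ((0.6628404855728149, 0.06694743037223816), 0.08907684683799744)
 column side circ 280 (array([0.65440352, 0.07642823]), np.float64(0.020075266050379507))
 dial mean [0.68819586 0.10219474 0.09570494] max z 0.10479906313351806 ang 67.78778564533548
 ring enclosing ((0.6522424817085266, -0.15439334511756897), 0.054011717438697815) z 0.05091555141438675 fit (array([ 0.65219236, -0.15421634]), np.float64(0.04960615971294488)) cross [ 0.65289008 -0.15400286  0.05264063] 547
```

View pics/slide.png

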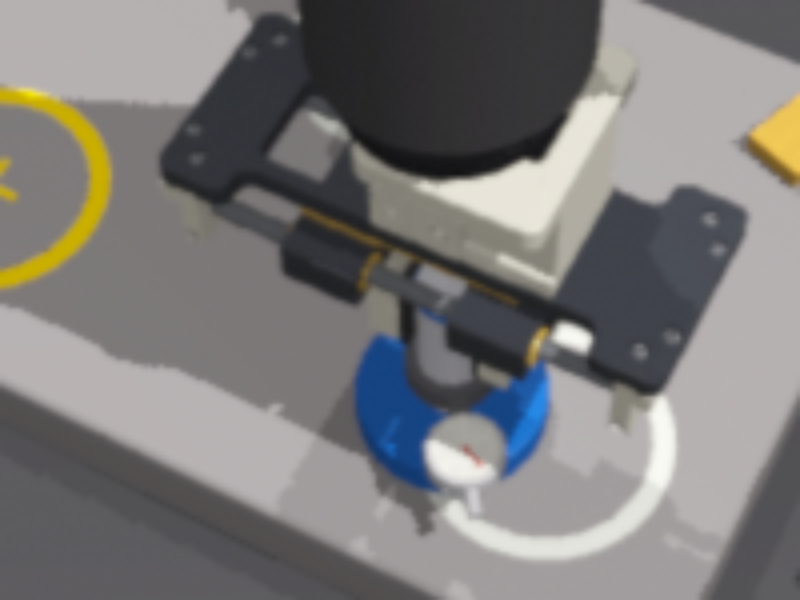

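The stand follows upright and flat: base top is at z 0.070 and it has left the white ring. There is a slight downward press and no lift. Continue.

>>> send_rows([
  {"offset": [0, 0.6, 0], "turn": 0},
  {"offset": [0, 1.5, 0], "turn": 0},
  {"offset": [0, 2.5, 0], "turn": 0},
  {"offset": [-0.1, 3.5, 0], "turn": 0},
  {"offset": [-0.1, 4.5, 0], "turn": 0},
  {"offset": [-0.1, 5.5, 0], "turn": 0},
  {"offset": [-0.1, 6.5, 0], "turn": 0},
  {"offset": [-0.1, 7.5, 0], "turn": 0},
])

```text
t: 6.7
eef_pos: [0.655, 0.0034, 0.2843]
ee_rot: [-3.14, -0.002, 0.001]
force: [2.0, 3.2, -6.3]
width: 0.0277
```

>>> send_rows([
  {"offset": [0, 1, 0], "turn": 0},
  {"offset": [0, 2, 0], "turn": 0},
  {"offset": [0, 3, 0], "turn": 0},
  {"offset": [-0.1, 4, 0], "turn": 0},
  {"offset": [-0.1, 5, 0], "turn": 0},
  {"offset": [-0.1, 6, 0], "turn": 0},
  {"offset": [-0.1, 7, 0], "turn": 0},
  {"offset": [-0.1, 7.5, 0], "turn": 0},
])

```text
t: 7.5
eef_pos: [0.6537, -0.0724, 0.2839]
ee_rot: [-3.141, -0.001, 0.0]
force: [-1.5, 13.3, 13.7]
width: 0.0276
```

```bash
python3 - <<'E'
from m import *
d=shot("scene"); s=get_state(); print(s["t"],s["eef_pos"],s["ee_rot"],s["force"],s["width"])
C=cloud(d); h=cv2.cvtColor(d["frame"],cv2.COLOR_BGR2HSV).astype(int)
P=C[(abs(h[...,0]-112)<9)&(h[...,1]>150)&(abs(C[...,2]-.07)<.006)&(C[...,1]<.05)]
print(len(P),np.percentile(P[:,2],[5,50,95]),P.min(0),P.max(0))
E
```

```text
7.55 [ 0.65366797 -0.07297987  0.28388908] [-3.14146395e+00 -6.12846982e-04 -1.16089597e-04] [3.13162999 0.26434841 1.11070403] 0.027769579290513904
574 [0.06733943 0.07029676 0.07243593] [ 0.6262559  -0.11036966  0.06416572] [ 0.69196623 -0.03162308  0.07500693]
```

>>> send_rows([
  {"offset": [0, 0.6, 0.1], "turn": 0},
  {"offset": [0, 1.6, 0.1], "turn": 0},
  {"offset": [0, 2.6, 0.1], "turn": 0},
  {"offset": [0, 3.6, 0.1], "turn": 0},
  {"offset": [0, 4.6, 0.1], "turn": 0},
  {"offset": [0, 5.4, 0.1], "turn": 0},
  {"offset": [0, 6.2, 0.1], "turn": 0},
  {"offset": [0, 6.8, 0.1], "turn": 0},
])

```text
t: 8.35
eef_pos: [0.6537, -0.1398, 0.283]
ee_rot: [-3.141, -0.001, 0.0]
force: [0.4, 11.5, 3.7]
width: 0.0278
```

>>> send_rows([
  {"offset": [0, 0.5, 0], "turn": 0},
  {"offset": [0, 0.9, 0], "turn": 0},
  {"offset": [0, 1.2, 0], "turn": 0},
  {"offset": [0, 1.3, 0], "turn": 0},
  {"offset": [0, 1.3, 0], "turn": 0},
  {"offset": [0, 1.3, 0], "turn": 0},
  {"offset": [0, 1.3, 0], "turn": 0},
  {"offset": [0, 1.3, 0], "turn": 0},
])

```text
t: 9.15
eef_pos: [0.6536, -0.1529, 0.2827]
ee_rot: [-3.142, -0.0, 0.001]
force: [1.0, 5.3, 3.3]
width: 0.0277
```

```bash
python3 - <<'E'
from m import *
for n in("scene","top"):
    d=shot(n); s=get_state(); print(s["t"],s["eef_pos"],s["ee_rot"],s["force"],s["width"])
    C=cloud(d); h=cv2.cvtColor(d["frame"],cv2.COLOR_BGR2HSV).astype(int)
    P=C[(abs(h[...,0]-112)<9)&(h[...,1]>150)&(abs(C[...,2]-.07)<.006)&(C[...,1]<.05)]
    Y=C[(abs(h[...,0]-29)<4)&(h[...,1]>150)&(h[...,2]>80)&(C[...,2]<.06)&(C[...,1]<0)]
    if len(P): print(n,len(P),np.percentile(P[:,2],[5,50,95]),P.min(0),P.max(0))
    if len(Y): print(Y.min(0),Y.max(0))
    cv2.imwrite(f"pics/end_{n}.png",cv2.resize(d["frame"][150:300,100:300],(800,600)))
E
```

```text
9.2 [ 0.6536613  -0.15292798  0.28278257] [-3.14151654e+00 -1.96314189e-04  5.13968212e-04] [0.58452827 5.29876493 3.08899549] 0.02766922745218874
scene 449 [0.06695745 0.07005263 0.07248353] [ 0.62866095 -0.19016261  0.06431231] [ 0.69064619 -0.11221953  0.0740424 ]
[ 0.60993847 -0.20587007  0.04790544] [ 0.7054205  -0.09890472  0.05487788]
9.25 [ 0.65365973 -0.15290431  0.28275758] [-3.14154275e+00 -1.23921863e-04  5.40632215e-04] [0.71199481 4.81603252 2.86528535] 0.028103401332084686
top 410 [0.06732073 0.06973544 0.0724715 ] [ 0.61495172 -0.18998286  0.06415845] [ 0.6574123  -0.11488272  0.07421015]
```

View pics/end_scene.png

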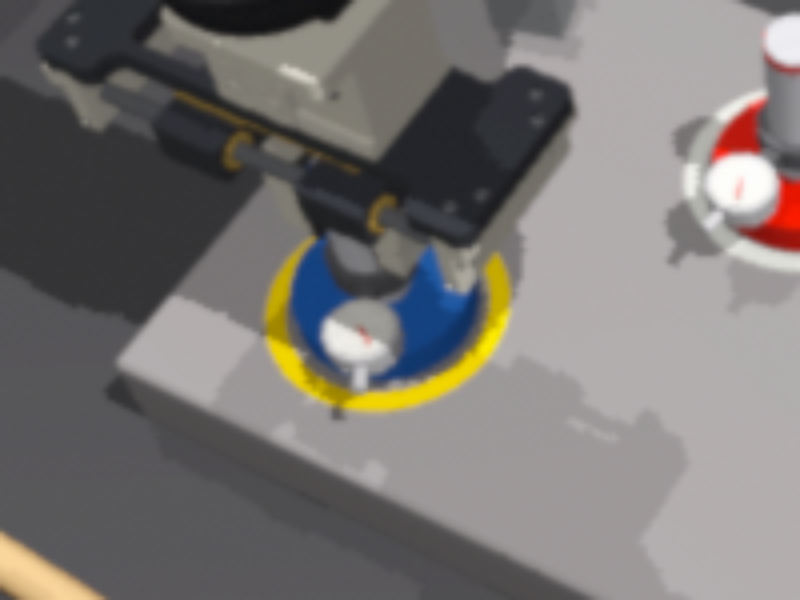

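The stand sits inside the yellow ring, upright, with the base top level at 0.070. It is about 1.5–2 mm short in -y. Finish with a small nudge, open, check, then rise.

>>> send_rows([
  {"offset": [0, 0.1, 0], "turn": 0},
  {"offset": [0, 0.2, 0], "turn": 0},
  {"offset": [0, 0.2, 0], "turn": 0},
  {"offset": [0, 0.2, 0], "turn": 0},
  {"offset": [0, 0.2, 0], "turn": 0},
  {"offset": [0, 0.2, 0], "turn": 0},
])

```text
t: 9.85
eef_pos: [0.6536, -0.1546, 0.2828]
ee_rot: [-3.141, -0.0, 0.001]
force: [0.9, 6.3, 3.8]
width: 0.0275
```

>>> send_rows([
  {"offset": [0, 0, 0], "turn": 0},
  {"offset": [0, 0, 0], "turn": 0},
  {"offset": [0, 0, 0], "turn": 0},
  {"offset": [0, 0, 0], "turn": 0},
  {"offset": [0, 0, 0], "turn": 0},
  {"offset": [0, 0, 0], "turn": 0},
  {"offset": [0, 0, 0], "turn": 0},
  {"offset": [0, 0, 0], "turn": 0},
], hand=1)

```text
t: 10.65
eef_pos: [0.6536, -0.1552, 0.2827]
ee_rot: [3.142, 0.0, 0.0]
force: [0.4, 0.2, 0.8]
width: 0.0848
```

>>> send_rows([
  {"offset": [0, 0, -1], "turn": 0},
  {"offset": [0, 0, -3], "turn": 0},
  {"offset": [0, 0, -6], "turn": 0},
  {"offset": [0, 0, -9], "turn": 0},
  {"offset": [0, 0, -12], "turn": 0},
  {"offset": [0, 0, -12], "turn": 0},
])

```text
t: 11.25
eef_pos: [0.6544, -0.1555, 0.409]
ee_rot: [3.14, -0.009, 0.001]
force: [0.8, -0.6, 0.1]
width: 0.0876
```

>>> send_rows([
  {"offset": [-4, -3, 0], "turn": 0},
  {"offset": [-8, -6, 0], "turn": 0},
  {"offset": [-12, -9, 0], "turn": 0},
  {"offset": [-15, -12, 0], "turn": 0},
  {"offset": [-15, -16, 0], "turn": 0},
  {"offset": [-15, -20, 0], "turn": 0},
  {"offset": [-15, -24, 0], "turn": 0},
  {"offset": [-15, -28, 0], "turn": 0},
])

```text
t: 12.05
eef_pos: [0.503, 0.1262, 0.4037]
ee_rot: [-3.141, -0.001, 0.0]
force: [0.9, 0.7, 0.3]
width: 0.0874
```

```bash
python3 - <<'E'
from m import *
s=get_state(); print(s["t"],s["eef_pos"],s["force"],s["width"])
for n in("scene","top"):
    d=shot(n); cv2.imwrite(f"pics/fin_{n}.png",d["frame"]); measure(n,d)
E
```

```text
12.05 [0.50296739 0.12624628 0.40365361] [0.93876686 0.67638303 0.25493129] 0.08740236679526914
scene blue n 530 z med 0.06991520576631477 px [207.47358491 223.74528302]
 base enclosing (0.6490778923034668, -0.14689210057258606) 0.037706006318330765
 top 228 z 0.1497643601491433 [ 0.65333089 -0.15215423] ((0.6523754000663757, -0.15426111221313477), 0.014655410312116146)
 column side circ 250 (array([ 0.65159651, -0.15419322]), np.float64(0.013227100555224448))
 dial mean [ 0.68833537 -0.13336999  0.09514468] max z 0.10014058233529544 ang 19.006103796903684
 ring enclosing ((0.6518388390541077, -0.15441416203975677), 0.05402418598532677) z 0.05093010593963787 fit (array([ 0.65200062, -0.15430888]), np.float64(0.04976417696669239)) cross [nan nan nan] 471
top blue n 1193 z med 0.06967111113518343 px [467.88935457 234.29840738]
 base enclosing (0.6539554595947266, -0.15467528998851776) 0.03942248597741127
 top 335 z 0.1495417982453523 [ 0.6539281  -0.15451003] ((0.6549493074417114, -0.1549091786146164), 0.01500179897993803)
 column side circ 155 (array([ 0.65485216, -0.15547384]), np.float64(0.013728459768599793))
 dial mean [ 0.69052174 -0.13330055  0.09539348] max z 0.10058500704815398 ang 30.308329990846094
 ring enclosing ((0.656078040599823, -0.15477585792541504), 0.053888894617557526) z 0.05062775452963181 fit (array([ 0.65597706, -0.15545119]), np.float64(0.05016821871753113)) cross [nan nan nan] 540
  return _methods._mean(a, axis=axis, dtype=dtype,
  ret = um.true_divide(
```

View pics/fin_scene.png

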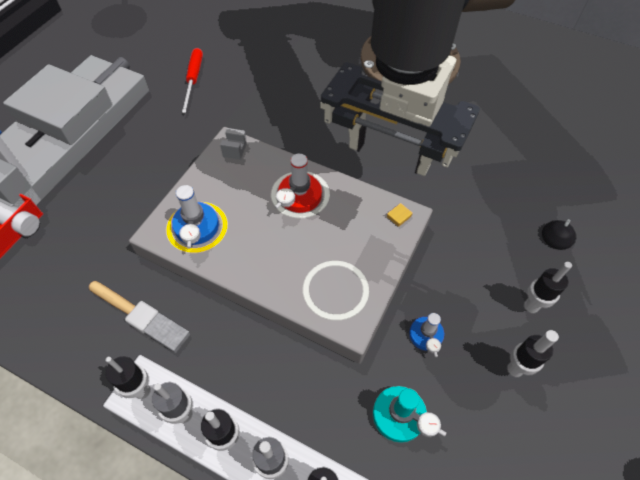

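The final view shows the blue stand upright in the yellow ring at (195,222). It is centred to about 0.5 mm in the scene view and 1–2 mm in the top view. The red stand is untouched at (299,192) and the gripper is clear. Handing in.

```bash
python3 -c "from station import *; print(job_done())"
```

```text
the job is handed in; nothing more can be done
None
```

The large blue stand now stands upright on the yellow ring. I gripped its bare column above the dial with 10 N, slid it about 273 mm across the granite, released it and backed the arm off. The job was handed in at about 12 s.

- **Position:** the stand is about 0.5 mm off the ring's centre in the scene camera and 1–2 mm off in the top camera. The cross could not be checked because the base covers it.
- **Upright:** the base top measures z = 0.070 and the stand's top z = 0.150, the same as before the slide.
- **Other items:** the red stand and the look-alikes look unmoved in the final scene picture. I did not measure their positions.
- **Camera disagreement:** the two cameras differ by about 3 mm in absolute x. I therefore judged centring within each view.
- **Possible brief lift:** about 75 mm into the second part of the slide, one force reading showed the tool pulled down by 6.3 N, which is within the range of the stand's weight. I lowered the tool 1 mm more for the last part. All other readings during the slide showed a light downward press, and in every picture measured (none at that instant) the base stayed at 0.070. I saw no sign of lifting, but I can't fully rule out a momentary unloading there.

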